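Pack the tan half-track into its foam cutout

ROBOT

A 7-joint arm with a two-finger parallel gripper is mounted at the origin on the work surface. World frame = base frame: x ahead of the robot, y to its left, z up, the work surface at z = 0. Lengths are in mm, angles in rad, forces in N, time in s.
With the tool pointing down it reaches from about 425 to 950 mm from the base axis. Payload 4.7 kg.
Tool frame: the origin (TCP) lies at the centre of the arm's flange, where the gripper is bolted on; the fingertips stand 182 mm ahead of it and the grasp point (between the pads) lies 164 mm ahead of it; z points along the fingers, y is the direction in which the jaws open and shut (so a half turn about z gives the same grasp; the last joint's range is limited). The gripper opens to 87 mm and grips with 3 to 60 N. Pads are 19 mm wide; open, the fingers measure 117 mm over their backs; the gripper's body (75 mm by 190 mm) begins 51 mm behind the grasp point.
Start: joints at [1.192, 0.469, -0.049, 1.532, 0.024, 1.141, -0.082], TCP at [231.365, -634.114, 404.773] pointing down, gripper open.
Joint ranges: [-2.59, 2.59], [-0.33, 1.99], [-1.39, 1.29], [0.1, 2.45], [-1.04, 4.18], [0.21, 1.99], [-2.66, 2.66]. Speed limits (rad/s): [2.57, 2.57, 3.14, 3.14, 3.14, 3.14, 3.14].

INTERFACE

Orientations are given as a 3x3 rotation matrix whose columns are the frame's x, y, z axes.
In Python, from plant import telemetry, camera, calibration, arm gives the robot as it stands.
- The arm moves only by the tool move_arm, never from a script. Its argument "motion" is one flat list of numbers, 5 for each row, row after row: the finger opening in m, from 0 to 0.087, then the shift along the world's x, y, z in m, then the turn about the world's z in degrees. A call has exactly 10 rows; each row is the pose to reach, as a shift and turn from the pose commanded when the call began; what a row does not reach only later rows make up. A row lasts 1/12 s, in which the tool goes at most 41.7 mm and 7.16 degrees, less where a joint would pass 70% of its speed; a pose out of reach is approached as far as the arm can. A call with a gripper value outside its range is refused whole. The fingers move at their own pace and stop on an object; "grip_force" is the grip in N (left out, the last holds). Time passes only in rows, so rows that repeat a pose let the fingers close, or fill a call up. It gives the time, the measured TCP pose, the force and the opening at its end, in the units of the state.
- telemetry.observe(): the state, without advancing time (a new reading comes with each control period).
- camera(name): name is "scene" or "side" or "wrist"; returns the picture (480x640x3 uint8, red, green, blue); there is no depth.
- calibration(name): a dict with "intrinsics" (3x3 intrinsics, pixels), "cam_to_world" (4x4, takes a point from camera to world coordinates). Camera axes: x right, y up, looking along -z (the intrinsics and any distortion apply to the point x, -y, -z); pixel columns grow to the right and rows downward; lengths in mm; the calibration is good to about 2 mm. A picture is of the moment at which its call begins: read the wrist's pose just before it. calibration takes no time and is no camera call; for the wrist camera it gives the pose at the moment of the call.
- arm.job_done(): hands the job in, once; it reports no verdict.
The state is a dict: "time": time; "qpos": joint angles; "joint_vel": joint speeds; "effort": joint torques, N m; "tool_pos": TCP position; "ee_rot": TCP orientation; "wrist_force": force on the tool from outside, world axes, zero at the start; "torque": the same for the moment, N m; "width": opening from 0.0 (shut) to 1.0 (fully open).
Only numpy, scipy, OpenCV 4.12 (cv2) and the standard library are available. Lean on these libraries where they do the work, as an engineer would, in place of code of your own. Each camera call takes 0.05 s, during which the arm holds its last target.

TASK

Pack the finished tan half-track model for the show: take it off the painting turntable and press it down, upright and lengthways, into the empty long cutout with the yellow floor in the foam of the carrying case, until it sits fully home on that floor. The foam grips it snugly, so it has to be pushed in. Leave the green model where it stands, then let go of the tan one and move clear.

Things in the scene. Friction and masses are not known exactly. Their poses are not given: they have to be found in the camera images.
- tan_mid (a point): Centre of the tan half-track model, half-way up (32 mm above its underside). 116 mm long (x, nose at +x), 46 wide (y), 64 tall (z), 0.1 to 0.2 kg. Stands on the turntable, whose top is 22 mm above the table. The lower body, 46 wide, reaches 36 mm up; above it, to 64 mm, a flat-sided cabin 38 wide and 64 long, its middle 10 mm behind the model's centre (to -x): grip there across the width.
- green_mid (a point): Centre of the dark green half-track model, the same in shape and size (origin 32 mm above its underside), standing on the same turntable. To be left alone; the two models may stand in either place.
- cutout (a point): Centre of the cutout's yellow floor; x lengthways, z up. Case fixed. Grey foam top 28 mm above floor, rim 32. Lower 12 mm is 112 x 42 mm, 4 less than the model each way, bevelled out to 134 x 64 at the top. Foam yields sideways up to 12 mm; pressing in takes 8 to 20 N. Either way round fits; seated, model centre is 32 above the floor. A packed jar 106 mm off (+y side) rises 22 above the foam.
There are look-alikes about, which are no part of the job. What is meant by the part that bears tan_mid is not orange, and is the smaller of those in its own colour.

How it is judged:
By the outcome, as a careful person would: the job done as asked, in the order asked, and still so for the second after the job is handed in, with the robot touching nothing.
It also fails if it takes over 32 s, if anything falls off the work surface, if the arm or the gripper's body presses on something with over 40 N, if the wrist force passes 120 N, or if a joint passes its speed limit or range.

## Working session

There is one attempt and no reset: what is moved stays moved. The work goes in short steps, Python scripts to look and compute and a tool call to move; the robot and the scene stay as the last step left them, time stands still between calls to the robot, and variables do not carry over. Pictures are saved under pics/ and viewed, and the job is handed in when it is done.

Besides the shell and the picture viewer there is one more tool, called after "Emit:" by a JSON object that holds its "api" and its "payload". move_arm: Moves the arm, as the interface text tells. Its arguments: {"type":"object","properties":{"motion":{"type":"array","items":{"type":"number"}},"grip_force":{"type":"number"}},"required":["motion"]}

```bash
mkdir -p pics; cat > h.py <<'E'
import numpy as np, cv2
from plant import telemetry, camera, calibration, arm
def save(n,img,crop=None,s=1):
    if crop: x0,y0,x1,y1=crop; img=img[y0:y1,x0:x1]
    img=cv2.resize(img,None,fx=s,fy=s,interpolation=cv2.INTER_CUBIC)
    cv2.imwrite('pics/'+n,img[:,:,::-1])
def dist(c): return np.array(c.get('distortion',np.zeros(5)),float)
def ray(c,px):
    K=np.array(c['intrinsics']);T=np.array(c['cam_to_world'])
    p=cv2.undistortPoints(np.array([[px]],float),K,dist(c))[0,0]
    return T[:3,3],T[:3,:3]@np.array([p[0],-p[1],-1])
def atz(c,px,z):
    o,d=ray(c,px); return o+d*(z-o[2])/d[2]
def proj(c,P):
    K=np.array(c['intrinsics']);T=np.array(c['cam_to_world'])
    q=(np.atleast_2d(P)-T[:3,3])@T[:3,:3]; q=q*[1,-1,-1]
    return cv2.projectPoints(q.reshape(-1,1,3),np.zeros(3),np.zeros(3),K,dist(c))[0][:,0]
def tri(obs):
    A=np.zeros((3,3));b=np.zeros(3)
    for c,px in obs:
        o,d=ray(c,px);d=d/np.linalg.norm(d);M=np.eye(3)-np.outer(d,d);A+=M;b+=M@o
    return np.linalg.solve(A,b)
E
python3 - <<'E'
from h import *
import pickle
s=telemetry.observe();print(s)
C={}
for n in("scene","side","wrist"):
    C[n]=calibration(n); print(n,C[n]); im=camera(n); save(n+'0.png',im); np.save(n+'0.npy',im)
pickle.dump(C,open('c0.pkl','wb'))
E
```

```text
{'time': 0.0, 'qpos': array([ 1.19206944,  0.46945959, -0.04861382,  1.53368086,  0.02412819,
        1.14103697, -0.08227603]), 'joint_vel': array([ 0.0003141 , -0.00145623, -0.0017258 ,  0.00109022, -0.00062253,
        0.00126107,  0.00080599]), 'effort': array([-5.90925429e-04, -5.07969904e+01, -8.09694361e-02, -2.36151731e+01,
       -6.14830898e-02,  3.78742616e-02,  1.92377461e-04]), 'tool_pos': array([ 231.29030962, -633.87720146,  403.6924552 ]), 'ee_rot': array([[ 9.39403254e-01,  3.42813263e-01, -7.70379265e-04],
       [ 3.42814117e-01, -9.39401449e-01,  1.84343754e-03],
       [-9.17405591e-05, -1.99582811e-03, -9.99998004e-01]]), 'wrist_force': array([-0.82366572, -0.55286466, -1.15102023]), 'torque': array([-0.00053744,  0.03492299,  0.03467212]), 'width': 1.0001804999098936}
scene {'intrinsics': array([[442.83358031,   0.        , 319.42749892],
       [  0.        , 442.83358031, 238.63178154],
       [  0.        ,   0.        ,   1.        ]]), 'cam_to_world': array([[ 7.54757769e-01, -3.78113567e-01,  5.36069810e-01,
         8.61999259e+02],
       [ 6.55947859e-
[... 602 characters left out ...]
  [ 2.03233486e-02,  6.87812533e-01,  7.25603805e-01,
         6.70187950e+02],
       [ 0.00000000e+00,  0.00000000e+00,  0.00000000e+00,
         1.00000000e+00]])}
wrist {'intrinsics': array([[349.03406096,   0.        , 321.46658379],
       [  0.        , 349.03406096, 242.13246977],
       [  0.        ,   0.        ,   1.        ]]), 'cam_to_world': array([[ 3.41934083e-01,  9.08609283e-01,  2.39812958e-01,
         2.95926448e+02],
       [-9.39723313e-01,  3.30907099e-01,  8.61428332e-02,
        -6.10887584e+02],
       [-1.08563221e-03, -2.54812998e-01,  9.66989740e-01,
         3.83333910e+02],
       [ 0.00000000e+00,  0.00000000e+00,  0.00000000e+00,
         1.00000000e+00]])}
```

View pics/scene0.png

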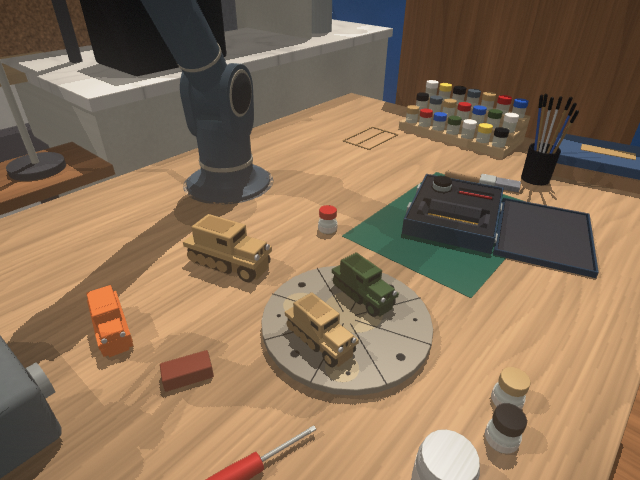

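View pics/side0.png

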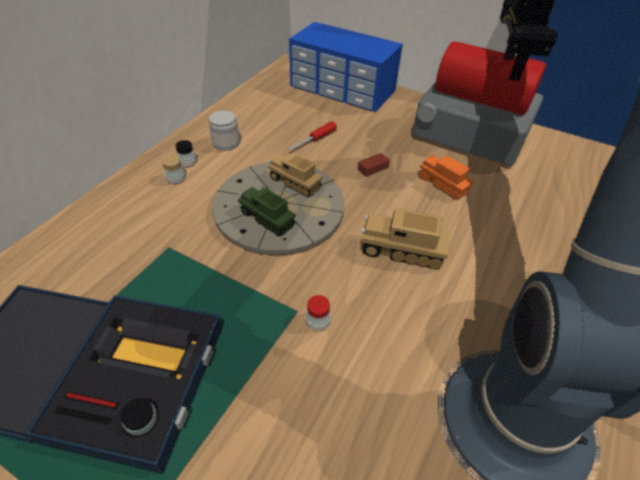

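View pics/wrist0.png

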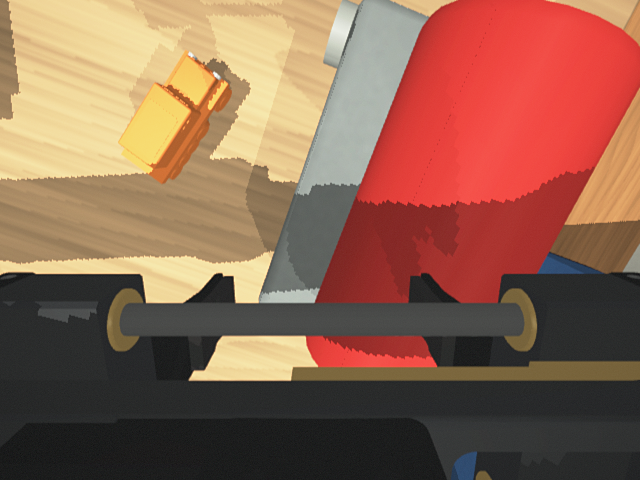

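Look-alikes in the scene picture are the large tan half-track on the table (228,247), the orange one (109,320) and the dark green one on the turntable (364,282). The small tan one on the turntable (320,325) fits the description. The cutout is at about (455,212) in scene and (150,352) in side. Next I'll check close crops.

```bash
python3 - <<'E'
from h import *
a=np.load('scene0.npy');b=np.load('side0.npy')
save('s_t.png',a,(260,240,420,370),5);save('d_t.png',b,(220,140,350,250),6)
save('s_c.png',a,(395,165,515,255),6);save('d_c.png',b,(75,300,225,412),5)
E
```

```text
(no output)
```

View pics/s_t.png

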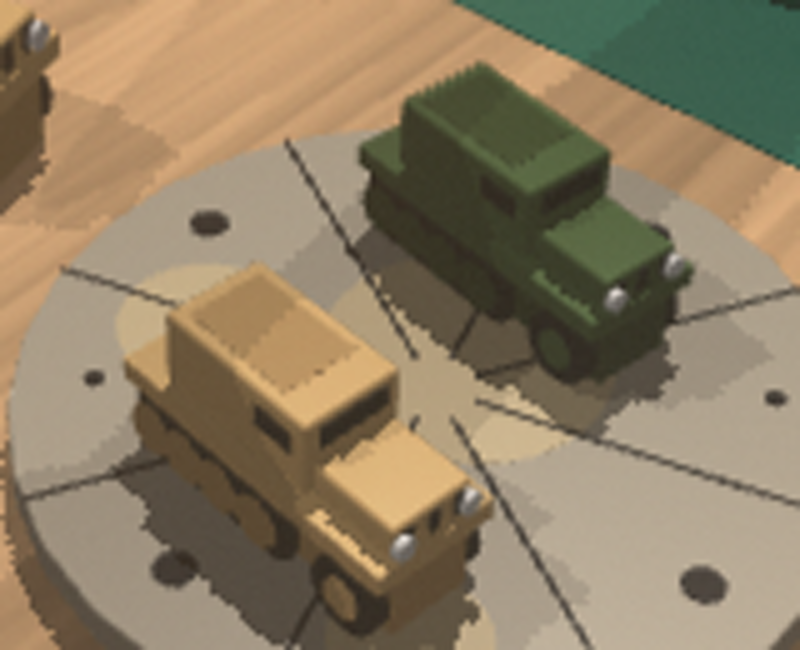

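View pics/d_t.png

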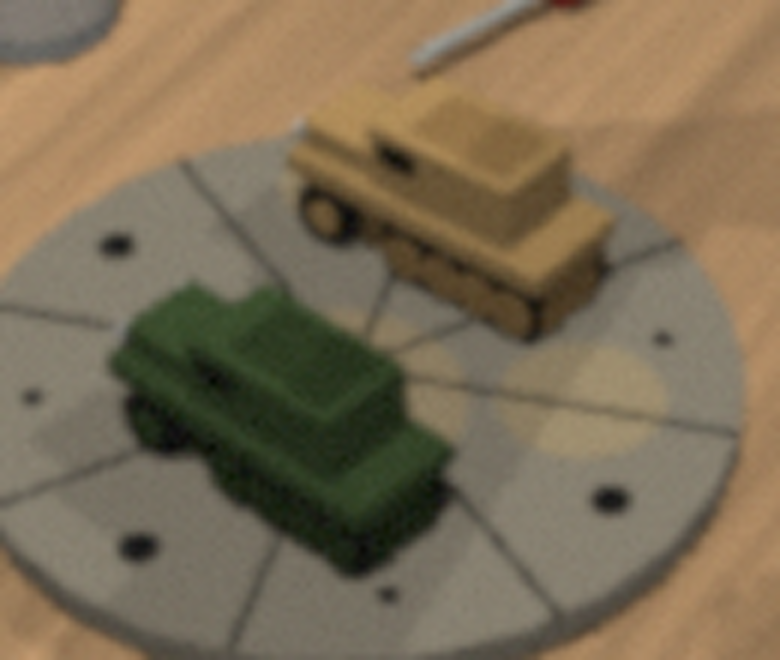

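View pics/s_c.png

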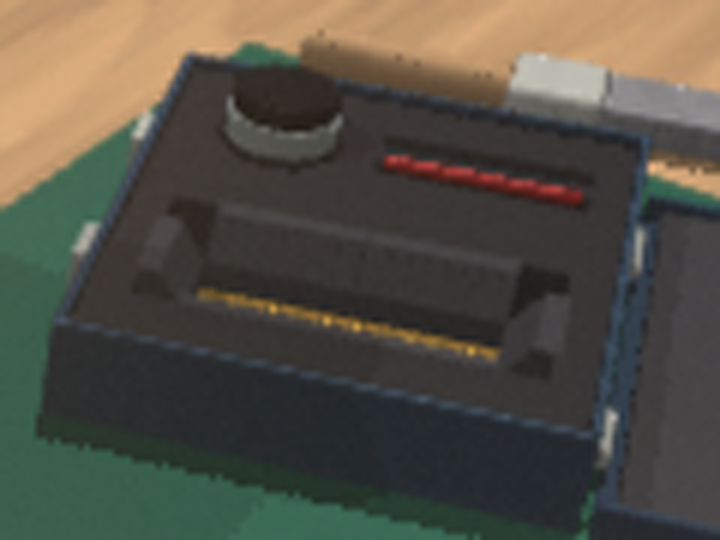

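View pics/d_c.png

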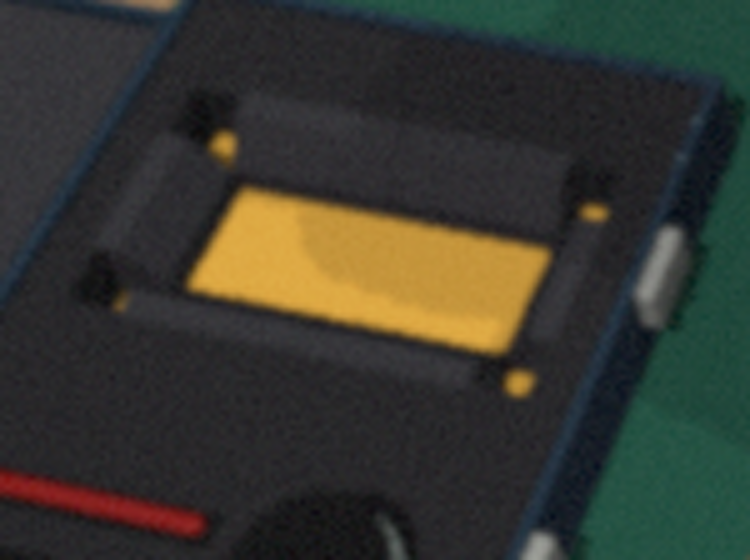

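The crops show the small tan one at (320,325), nose to lower right, matching the description. The bigger tan model on the table is not it. The cutout is the empty one with the yellow floor. Now I'll fit poses.

```bash
cat > fit.py <<'E'
from h import *
import pickle
from scipy.optimize import least_squares
C=pickle.load(open('c0.pkl','rb'))
def fit(obs,p0,zfree=False):
    # obs: (cal, px, local xyz)
    def place(p,l):
        z=p[3] if zfree else p0[3]; c,s=np.cos(p[2]),np.sin(p[2])
        return np.array([p[0]+c*l[0]-s*l[1],p[1]+s*l[0]+c*l[1],z+l[2]])
    f=lambda p:np.concatenate([proj(c,place(p,l))[0]-px for c,px,l in obs])
    r=least_squares(f,p0 if zfree else p0[:3],loss='soft_l1'); return r.x,f(r.x).reshape(-1,2)
E
python3 - <<'E'
from fit import *
S=C['scene'];D=C['side']
s=lambda x,y:(260+x/5,240+y/5); d=lambda x,y:(220+x/6,140+y/6)
fl,fr,rl,rr=(22,19,32),(22,-19,32),(-42,19,32),(-42,-19,32)
import itertools
# scene: which side is left of nose? nose dir from pixels
for n,P in(("rear",s(214,290)),("front",s(350,400))): print(n,atz(S,P,86))
for n,P in(("rear",d(543,171)),("front",d(404,107))): print(n,atz(D,P,86))
for n,P in (("farS",s(258,265)),("nearS",s(170,315))): print(n,atz(S,P,86))
for n,P in (("green rear",s(440,85)),("green front",s(570,172))): print(n,atz(S,P,86))
s2=lambda x,y:(395+x/6,165+y/6); d2=lambda x,y:(75+x/5,300+y/5)
for nm,a,b in(("tl",s2(175,200),d2(530,395)),("tr",s2(570,270),d2(80,290)),("br",s2(545,378),d2(195,95)),("bl",s2(135,293),d2(608,180)),("rimbl",s2(55,320),d2(722,80)),("rimtr",s2(645,140),None)):
    if b: print(nm,tri([(S,a),(D,b)]))
for q in((242,188),(552,248),(502,355),(188,290)): print(atz(D,d2(*q),15))
E
```

```text
rear [ 516.17378486 -268.99874586   86.        ]
front [ 576.96762533 -277.28850488   86.        ]
rear [ 511.87245117 -265.14053993   86.        ]
front [ 572.33388625 -271.11346063   86.        ]
farS [ 518.61197862 -251.66642402   86.        ]
nearS [ 513.80260252 -285.85470552   86.        ]
green rear [ 503.81860322 -141.55389562   86.        ]
green front [ 564.48307493 -150.55267116   86.        ]
tl [455.54026275 211.19849353  34.38383852]
tr [594.68102195 255.12623288  38.08417135]
br [618.22106826 186.01307148  35.01114987]
bl [481.33623775 141.91821671  34.44424851]
rimbl [472.48723369  96.86351982  39.84578583]
[592.99092469 197.33545973  15.        ]
[491.9339271  163.24019575  15.        ]
[480.43983686 199.44721574  15.        ]
[580.08237352 232.32420757  15.        ]
```

Emit:
{"api": "move_arm", "payload": {"motion": [0.087,0.02,0.023,0,-3,0.087,0.045,0.052,0,-6,0.087,0.07,0.081,0,-10,0.087,0.095,0.11,0,-14,0.087,0.12,0.139,0,-18,0.087,0.145,0.168,0,-22,0.087,0.17,0.197,0,-25,0.087,0.195,0.226,0,-27,0.087,0.22,0.255,0,-27,0.087,0.245,0.284,0,-27]}}

```text
time: 0.98
tool_pos: [477.2, -348.4, 404.7]
ee_rot: [[0.993, -0.121, -0.0], [-0.121, -0.993, -0.0], [-0.0, 0.0, -1.0]]
wrist_force: [-0.3, -0.9, 0.3]
width: 1.001
```

Emit:
{"api": "move_arm", "payload": {"motion": [0.087,0.024,0.027,-0.01,0,0.087,0.044,0.051,-0.02,0,0.087,0.058,0.069,-0.03,0,0.087,0.066,0.077,-0.035,0,0.087,0.068,0.079,-0.04,0,0.087,0.068,0.079,-0.04,0,0.087,0.068,0.079,-0.04,0,0.087,0.068,0.079,-0.04,0,0.087,0.068,0.079,-0.04,0,0.087,0.068,0.079,-0.04,0]}}

```text
time: 1.82
tool_pos: [543.7, -272.4, 365.4]
ee_rot: [[0.992, -0.123, 0.001], [-0.123, -0.992, -0.001], [0.001, 0.001, -1.0]]
wrist_force: [0.7, -0.2, -0.5]
width: 1.003
```

```bash
python3 - <<'E'
from h import *
import pickle
s=telemetry.observe();print(s['time'],s['tool_pos'],s['ee_rot'][:,0],s['joint_vel'].max(),s['wrist_force'])
c=calibration('wrist');im=camera('wrist');pickle.dump(c,open('c1.pkl','wb'));np.save('w1.npy',im);save('w1.png',im)
E
```

```text
1.8167 [ 543.72704955 -272.41238914  365.36084242] [ 9.92359655e-01 -1.23376267e-01  7.82430079e-04] 0.002026737028736822 [ 0.68730137 -0.23491246 -0.53973845]
```

View pics/w1.png

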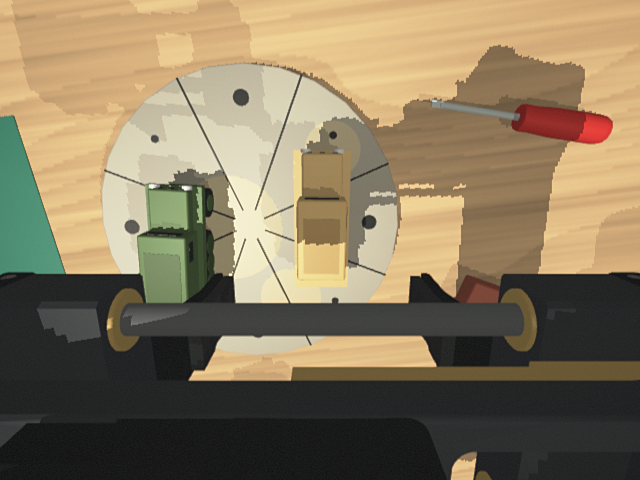

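```bash
python3 - <<'E'
from h import *
save('w1c.png',np.load('w1.npy'),(270,130,380,300),3.5 if 0 else 3)
import cv2
E
```

```text
(no output)
```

View pics/w1c.png

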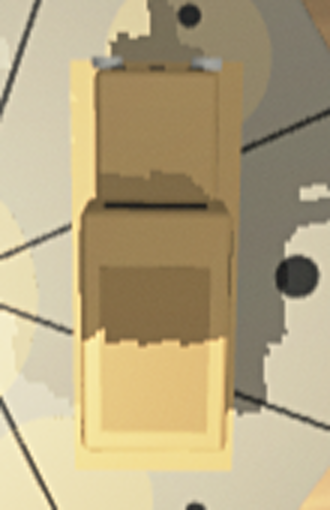

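```bash
python3 - <<'E'
from fit import *
S=C['scene'];D=C['side'];W=pickle.load(open('c1.pkl','rb'))
s=lambda x,y:(260+x/5,240+y/5); d=lambda x,y:(220+x/6,140+y/6); w=lambda x,y:(270+x/3,130+y/3)
fl,fr,rl,rr=(22,19,32),(22,-19,32),(-42,19,32),(-42,-19,32)
ow=[(W,w(83,203),fl),(W,w(232,206),fr),(W,w(80,448),rl),(W,w(226,450),rr),(W,w(71,60),(58,23,4)),(W,w(243,63),(58,-23,4)),(W,w(76,469),(-58,23,4)),(W,w(232,470),(-58,-23,4))]
os=[(S,s(258,265),rl),(S,s(398,373),fl),(S,s(303,430),fr),(S,s(170,315),rr)]
od=[(D,d(435,85),fr),(D,d(572,150),rr),(D,d(515,192),rl),(D,d(373,128),fl)]
for o in(ow,os,od,ow+os+od):
    p,r=fit(o,[554,-272,-.12,54]);print(p[:2].round(1),np.degrees(p[2]).round(2),'\n',r.round(1).tolist())
E
```

```text
[ 555.4 -275.3] -7.7 
 [[-1.1, 1.4], [0.4, 0.9], [0.6, 0.7], [0.0, 0.4], [-0.1, -1.0], [0.4, -1.4], [-0.4, -0.7], [-0.1, -0.6]]
[ 556.5 -274.5] -8.18 
 [[0.4, -0.9], [0.6, -0.2], [-0.1, 0.8], [-1.4, 0.0]]
[ 551.9 -269.7] -6.54 
 [[0.1, -1.0], [1.3, -0.6], [-0.3, 1.4], [-0.8, 0.3]]
[ 555.5 -275.2] -7.71 
 [[-1.3, 1.3], [0.2, 0.8], [0.3, 0.6], [-0.2, 0.4], [-0.3, -1.1], [0.2, -1.5], [-0.6, -0.7], [-0.3, -0.6], [-0.6, -0.9], [-0.2, -0.3], [-0.7, 0.8], [-2.3, 0.1], [0.3, -2.9], [1.0, -2.3], [-0.8, -0.5], [-0.9, -1.7]]
```

The fit (residuals around 1 px) puts the tan model at (555.4,-275.2) with yaw -7.7°. Now down to the cabin, fingertips about 4 mm above the ledge.

Emit:
{"api": "move_arm", "payload": {"motion": [0.087,0.001,-0.001,-0.02,-0.6,0.087,0.002,-0.0015,-0.045,-0.6,0.087,0.002,-0.0015,-0.07,-0.6,0.087,0.002,-0.0015,-0.09,-0.6,0.087,0.002,-0.0015,-0.105,-0.6,0.087,0.002,-0.0015,-0.115,-0.6,0.087,0.002,-0.0015,-0.121,-0.6,0.087,0.002,-0.0015,-0.121,-0.6,0.06,0.002,-0.0015,-0.121,-0.6,0.06,0.002,-0.0015,-0.121,-0.6], "grip_force": 20}}

```text
time: 2.7
tool_pos: [546.8, -272.9, 244.9]
ee_rot: [[0.991, -0.132, 0.002], [-0.132, -0.991, -0.001], [0.002, 0.001, -1.0]]
wrist_force: [-0.2, 1.2, -0.2]
width: 0.918
```

```bash
python3 - <<'E'
from h import *
s=telemetry.observe();print(s['time'],s['tool_pos'],s['wrist_force'],s['width'])
save('sd2.png',camera('side'),(200,100,400,260),4)
save('sc2.png',camera('scene'),(230,200,430,350),4)
E
```

```text
2.7 [ 546.81989887 -272.86543027  244.94215417] [-0.17937366  1.21301074 -0.15300038] 0.9181595777657916
```

View pics/sd2.png

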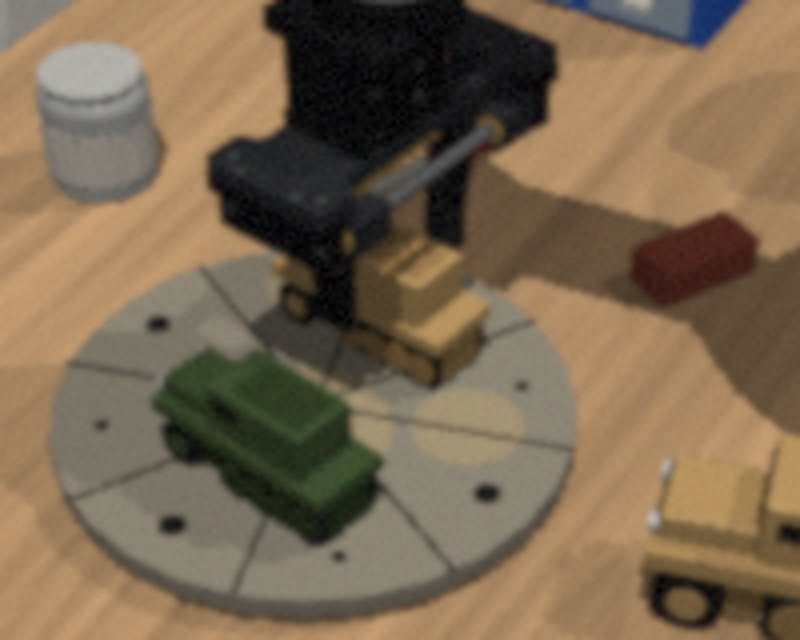

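View pics/sc2.png

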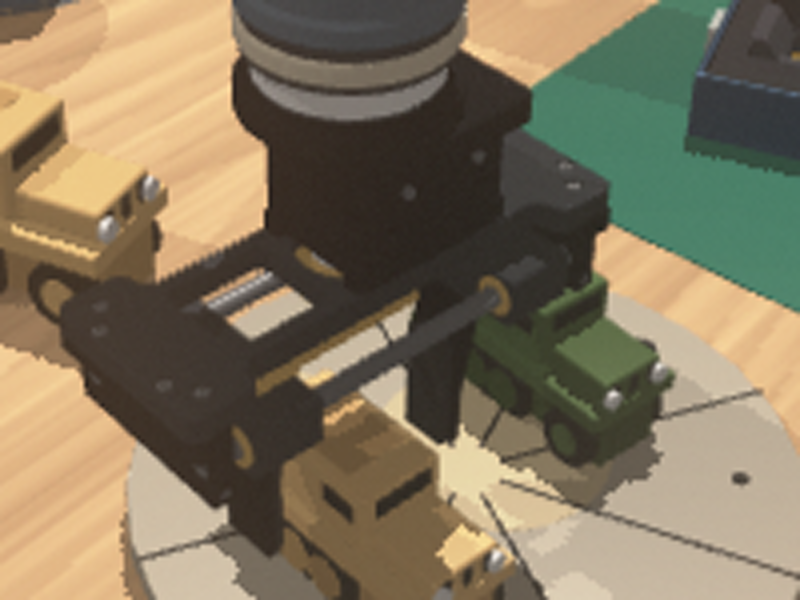

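The fingers straddle the cabin, and the green model is clear. Closing now.

Emit:
{"api": "move_arm", "payload": {"motion": [0.045,0,0,0,0,0.03,0,0,0,0,0.03,0,0,0,0,0.03,0,0,0,0,0.03,0,0,0,0,0.03,0,0,0,0,0.03,0,0,0,0,0.03,0,0,0,0,0.03,0,0,0,0,0.03,0,0,0,0], "grip_force": 50}}

```text
time: 3.63
tool_pos: [546.4, -272.6, 243.8]
ee_rot: [[0.991, -0.131, 0.0], [-0.131, -0.991, -0.0], [0.0, 0.0, -1.0]]
wrist_force: [0.4, -0.0, 1.6]
width: 0.434
```

```bash
python3 - <<'E'
from h import *
s=telemetry.observe();print(s['time'],s['tool_pos'],s['ee_rot'],s['wrist_force'],s['torque'],s['width']*87)
E
```

```text
3.6333 [ 546.37226473 -272.63557823  243.78131058] [[ 9.91317016e-01 -1.31493628e-01  1.97477689e-05]
 [-1.31493625e-01 -9.91317008e-01 -1.28685800e-04]
 [ 3.64976620e-05  1.24971718e-04 -9.99999992e-01]] [ 0.40379047 -0.02175462  1.55252037] [0.04536473 0.05835064 0.01455548] 37.77781599640088
```

Grip is at 37.8 mm on the 38 mm cabin. I'll lift, then go to a viewing spot short of the case.

Emit:
{"api": "move_arm", "payload": {"motion": [0.03,0,0,0.015,0,0.03,0,0,0.04,0,0.03,0,0,0.07,0,0.03,0,0,0.1,0,0.03,-0.002,0.01,0.125,0,0.03,-0.008,0.03,0.145,2,0.03,-0.016,0.06,0.155,5,0.03,-0.024,0.09,0.16,8,0.03,-0.032,0.12,0.16,11,0.03,-0.04,0.15,0.16,14]}}

```text
time: 4.47
tool_pos: [505.6, -121.2, 404.0]
ee_rot: [[0.993, 0.115, 0.0], [0.115, -0.993, -0.0], [0.0, 0.0, -1.0]]
wrist_force: [-0.3, 0.4, -1.3]
width: 0.434
```

Emit:
{"api": "move_arm", "payload": {"motion": [0.03,-0.008,0.03,0,2,0.03,-0.016,0.06,0,4,0.03,-0.024,0.09,0,6,0.03,-0.032,0.12,0,8,0.03,-0.04,0.15,0,10,0.03,-0.048,0.18,0,11.2,0.03,-0.056,0.21,0,11.2,0.03,-0.064,0.24,0,11.2,0.03,-0.07,0.26,0,11.2,0.03,-0.074,0.275,0,11.2]}}

```text
time: 5.3
tool_pos: [431.0, 154.7, 403.6]
ee_rot: [[0.952, 0.306, -0.001], [0.306, -0.952, 0.0], [-0.0, -0.0, -1.0]]
wrist_force: [0.4, -0.2, -0.6]
width: 0.43
```

Emit:
{"api": "move_arm", "payload": {"motion": [0.03,-0.002,0.008,0,0,0.03,-0.002,0.012,0,0,0.03,-0.002,0.012,0,0,0.03,-0.002,0.012,0,0,0.03,-0.002,0.012,0,0,0.03,-0.002,0.012,0,0,0.03,-0.002,0.012,0,0,0.03,-0.002,0.012,0,0,0.03,-0.002,0.012,0,0,0.03,-0.002,0.012,0,0]}}

```text
time: 6.13
tool_pos: [430.4, 164.2, 403.8]
ee_rot: [[0.953, 0.303, 0.0], [0.303, -0.953, -0.0], [0.0, 0.0, -1.0]]
wrist_force: [-0.1, 0.3, -1.0]
width: 0.43
```

```bash
python3 - <<'E'
from h import *
import pickle
s=telemetry.observe();print(s['time'],s['tool_pos'],s['ee_rot'][:,0],s['wrist_force'],s['width']*87)
c=calibration('wrist');im=camera('wrist');pickle.dump((c,s),open('c3.pkl','wb'));np.save('w3.npy',im);save('w3.png',im)
save('sd3.png',camera('side'))
E
```

```text
6.1333 [430.4027408  164.22298743 403.76893032] [9.53069284e-01 3.02752275e-01 2.28595745e-05] [-0.08814416  0.26761176 -1.02966484] 37.441574182015614
```

View pics/w3.png

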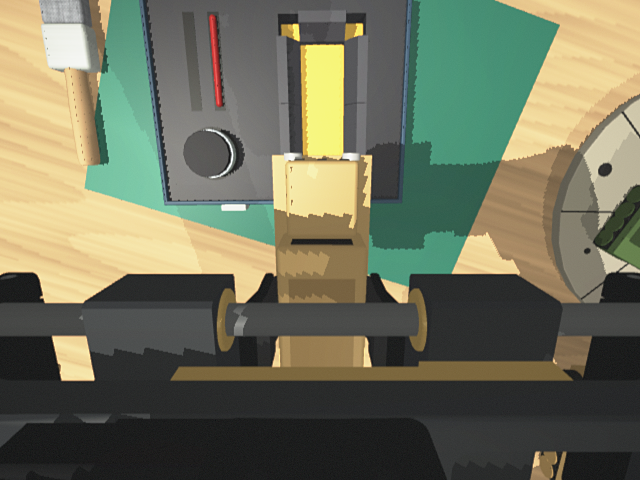

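View pics/sd3.png

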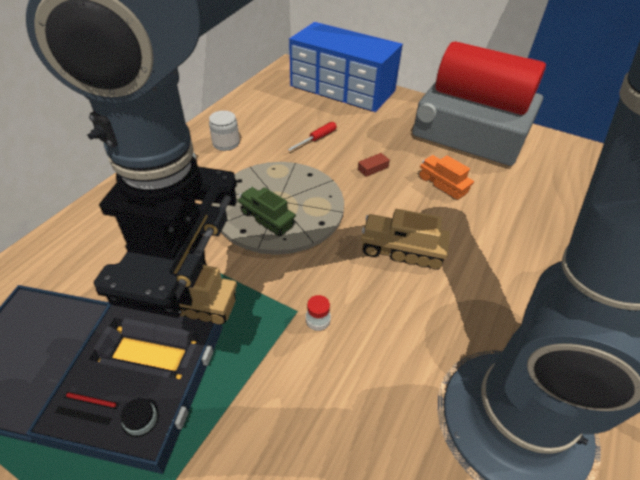

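The model is held square, and the cutout sits straight ahead at wrist (322,10–160) with its near end hidden by the nose. The case rim is visible. Enlarging.

```bash
python3 - <<'E'
from h import *
a=np.load('w3.npy')
save('w3c.png',a,(250,0,400,165),3.6 if 0 else 3.6);save('w3r.png',a,(130,0,430,220),2.66)
save('w3m.png',a,(260,140,390,300),3.7)
E
```

```text
(no output)
```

View pics/w3c.png

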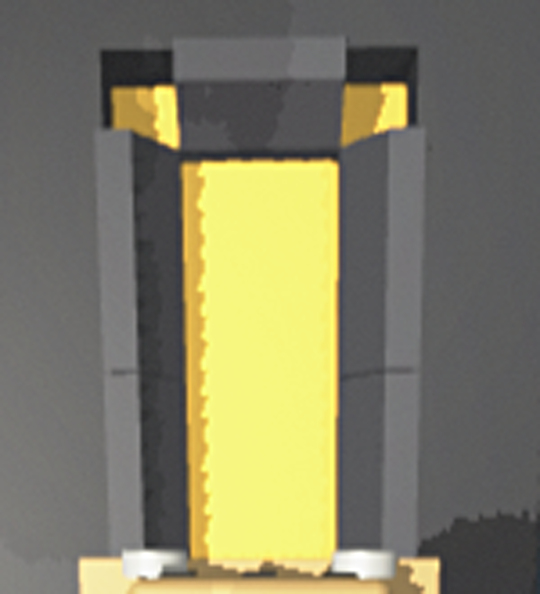

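View pics/w3m.png

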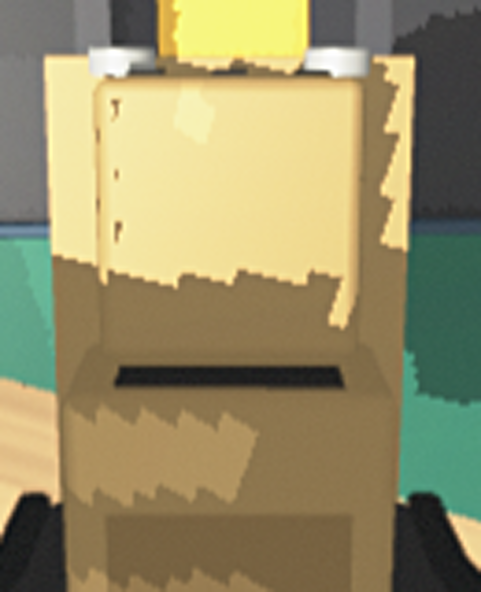

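```bash
python3 - <<'E'
from h import *
import pickle
c,s=pickle.load(open('c3.pkl','rb')); R=s['ee_rot'];t=s['tool_pos']
w=lambda x,y:(250+x/3.6,x*0+y/3.6)
def loc(px,z): return (R.T@(atz(c,px,z)-t))[:2].round(1)
print('world/loc tool x(+fwd), y(-left)')
for n,q,z in(("outTL",(100,50),35),("outTR",(418,47),35),("padendL",(95,130),35),("padendR",(425,128),35),("endpad L",(173,38),35),("endpadR",(346,37),35),
 ("bandL in",(133,132),19),("bandR in",(388,128),19),("outL bot",(108,545),35),("outR bot",(415,545),35),("floorTL",(182,160),7),("floorTR",(338,160),7),("floorBL",(192,555),7),("floorBR",(336,555),7),("lipTL",(180,150),19),("lipTR",(340,150),19),("endband",(260,80),19),("seamL",(110,372),35),("seamR",(413,372),35),("cornerfloorTL",(112,86),7),("cornerfloorTR",(408,86),7)):
    print(n,loc(w(*q),z),atz(c,w(*q),z)[:2].round(1))
m=lambda x,y:(260+x/3.7,140+y/3.7)
for n,q,z in(("bodyFL",(45,57),-222+36),("bodyFR",(414,57),-186),("roofFL",(70,400),-158),("roofFR",(392,400),-158)):
    print(n,loc(m(*q),t[2]+z))
E
```

```text
world/loc tool x(+fwd), y(-left)
outTL [184.7 -37.6] [595.1 255.9]
outTR [185.3  40.2] [619.2 182. ]
padendL [167.2 -39.4] [577.9 252.3]
padendR [167.6  42.5] [603.  174.4]
endpad L [187.3 -19.7] [603.  239.6]
endpadR [187.5  22.5] [616.  199.5]
bandL in [171.3 -31.4] [584.2 245.9]
bandR in [172.2  34.8] [605.1 183.1]
outL bot [ 67.6 -39.2] [483.  222.1]
outR bot [67.5 43.1] [507.8 143.5]
floorTL [167.9 -19.4] [584.6 233.5]
floorTR [167.9  22.7] [597.3 193.4]
floorBL [ 64.7 -18.1] [486.6 201.1]
floorBR [64.6 23.7] [499.2 161.2]
lipTL [167.1 -19.2] [583.8 233.1]
lipTR [167.1  22.4] [596.4 193.4]
endband [183.2   1.6] [605.6 218.1]
seamL [111.  -37.4] [524.9 233.4]
seamR [111.   41.3] [548.7 158.5]
cornerfloorTL [185.6 -37.7] [595.9 256.3]
cornerfloorTR [185.6  41. ] [619.7 181.3]
bodyFL [ 66.4 -22. ]
bodyFR [66.3 23.9]
roofFL [ 29.9 -16.8]
roofFR [29.9 18.8]
```

Floor width reads 42 mm, which agrees with floor z of about 7. Cutout centre is about (537,197) with yaw about 18.1°. Moving above it, underside about 10 mm over the foam.

Emit:
{"api": "move_arm", "payload": {"motion": [0.03,0.02,0.006,-0.01,0.45,0.03,0.045,0.013,-0.03,0.45,0.03,0.07,0.021,-0.05,0.45,0.03,0.088,0.027,-0.075,0.45,0.03,0.098,0.03,-0.1,0.45,0.03,0.098,0.03,-0.12,0.45,0.03,0.098,0.03,-0.132,0.45,0.03,0.098,0.03,-0.137,0.45,0.03,0.098,0.03,-0.137,0.45,0.03,0.098,0.03,-0.137,0.45], "grip_force": 60}}

```text
time: 7.07
tool_pos: [528.4, 194.6, 267.6]
ee_rot: [[0.95, 0.311, 0.001], [0.311, -0.95, 0.0], [0.001, 0.0, -1.0]]
wrist_force: [0.8, -0.1, -0.3]
width: 0.433
```

```bash
python3 - <<'E'
from h import *
s=telemetry.observe();print(s['time'],s['tool_pos'],s['ee_rot'][:,0],s['wrist_force'],s['width']*87)
save('sd4.png',camera('side'),(60,220,260,370),4)
save('sc4.png',camera('scene'),(380,120,540,240),5)
save('w4.png',camera('wrist'))
E
```

```text
7.0667 [528.44355753 194.6047215  267.64724515] [0.9504747  0.31079897 0.00136132] [ 0.782625   -0.08743297 -0.30922675] 37.70157335235415
```

View pics/sd4.png

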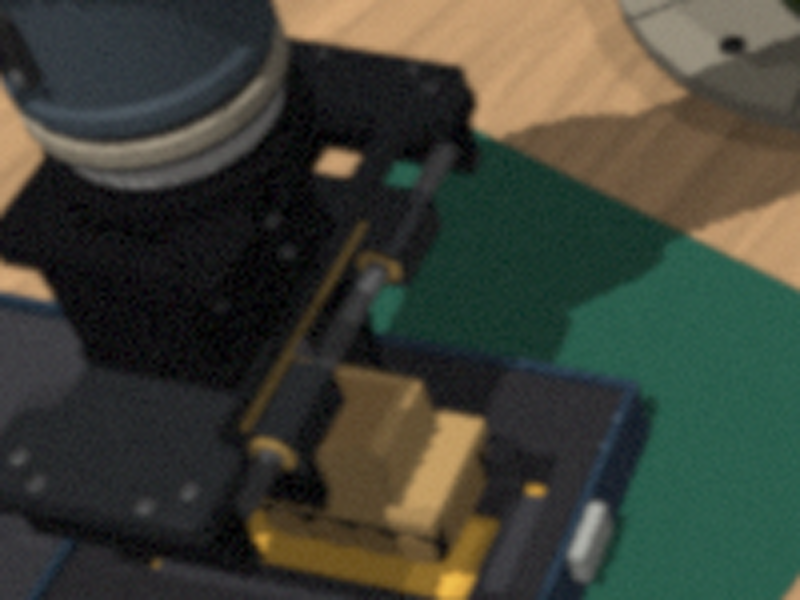

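View pics/sc4.png

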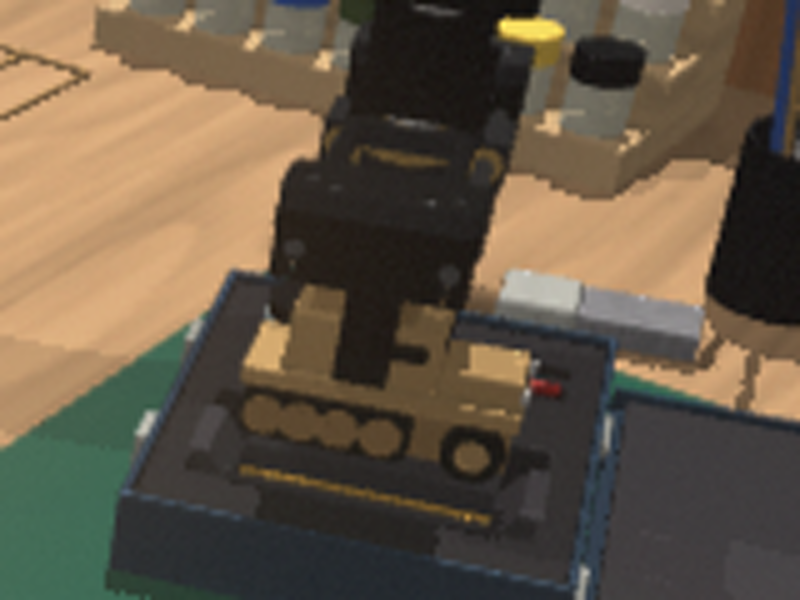

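View pics/w4.png

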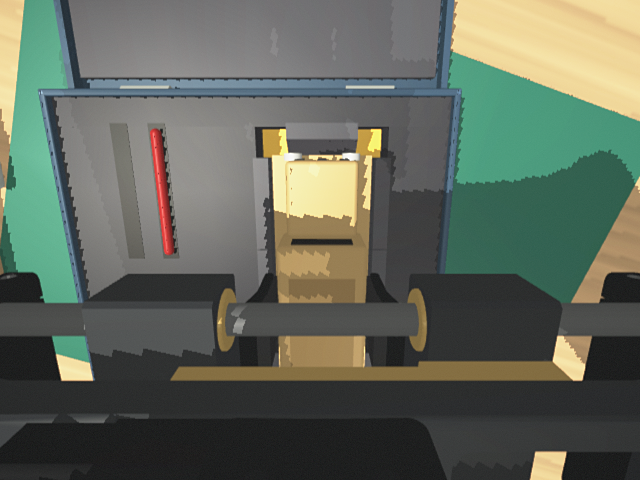

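Model and cutout line up laterally in the wrist view (body 272–371, opening 256–389). I'll check the lengthwise fit, then lower until contact.

```bash
python3 - <<'E'
from h import *
s=telemetry.observe();c=calibration('wrist');R=s['ee_rot'];t=s['tool_pos']
for n,q,z in(("padL",(286,123.5),35),("padR",(358,123.5),35),("gapL",(256,127),35),("gapR",(389,127),35),("bodyFL",(272,155.5),t[2]-186),("bodyFR",(372,155.5),t[2]-186)):
    p=atz(c,q,z);print(n,(R.T@(p-t))[:2].round(1))
E
```

```text
padL [ 83.6 -19.8]
padR [83.6 21.9]
gapL [ 81.7 -37.3]
gapR [81.7 40. ]
bodyFL [ 66.3 -22.1]
bodyFR [66.3 24. ]
```

Emit:
{"api": "move_arm", "payload": {"motion": [0.03,0,0,-0.004,0,0.03,0,0,-0.008,0,0.03,0,0,-0.011,0,0.03,0,0,-0.014,0,0.03,0,0,-0.016,0,0.03,0,0,-0.018,0,0.03,0,0,-0.02,0,0.03,0,0,-0.02,0,0.03,0,0,-0.02,0,0.03,0,0,-0.02,0]}}

```text
time: 8.05
tool_pos: [528.4, 194.4, 246.8]
ee_rot: [[0.951, 0.311, 0.0], [0.311, -0.951, 0.0], [0.0, 0.0, -1.0]]
wrist_force: [0.1, 0.0, -0.5]
width: 0.431
```

Lengthways error is 0.4 mm and lateral error about 0.2 mm. Pressing in stages.

Emit:
{"api": "move_arm", "payload": {"motion": [0.03,0,0,-0.002,0,0.03,0,0,-0.004,0,0.03,0,0,-0.006,0,0.03,0,0,-0.008,0,0.03,0,0,-0.009,0,0.03,0,0,-0.01,0,0.03,0,0,-0.011,0,0.03,0,0,-0.012,0,0.03,0,0,-0.012,0,0.03,0,0,-0.012,0]}}

```text
time: 8.88
tool_pos: [529.0, 194.9, 236.3]
ee_rot: [[0.951, 0.311, 0.003], [0.311, -0.951, 0.001], [0.003, 0.0, -1.0]]
wrist_force: [-1.8, -1.1, 7.6]
width: 0.434
```

Emit:
{"api": "move_arm", "payload": {"motion": [0.03,0,0,-0.001,0,0.03,0,0,-0.002,0,0.03,0,0,-0.003,0,0.03,0,0,-0.004,0,0.03,0,0,-0.005,0,0.03,0,0,-0.006,0,0.03,0,0,-0.006,0,0.03,0,0,-0.006,0,0.03,0,0,-0.006,0,0.03,0,0,-0.006,0]}}

```text
time: 9.72
tool_pos: [528.6, 194.6, 229.8]
ee_rot: [[0.95, 0.311, 0.001], [0.311, -0.95, -0.0], [0.001, 0.0, -1.0]]
wrist_force: [-0.6, -0.1, 9.4]
width: 0.429
```

Emit:
{"api": "move_arm", "payload": {"motion": [0.03,0,0,-0.001,0,0.03,0,0,-0.0015,0,0.03,0,0,-0.002,0,0.03,0,0,-0.0025,0,0.03,0,0,-0.003,0,0.03,0,0,-0.003,0,0.03,0,0,-0.003,0,0.03,0,0,-0.003,0,0.03,0,0,-0.003,0,0.03,0,0,-0.003,0]}}

```text
time: 10.55
tool_pos: [528.5, 194.9, 229.7]
ee_rot: [[0.951, 0.31, 0.002], [0.31, -0.951, -0.001], [0.001, 0.002, -1.0]]
wrist_force: [-8.2, -5.2, 31.1]
width: 0.432
```

```bash
python3 - <<'E'
from h import *
s=telemetry.observe();print(s['time'],s['tool_pos'],s['wrist_force'],s['torque'],s['width']*87)
save('sc5.png',camera('scene'),(380,120,540,240),5)
E
```

```text
10.55 [528.54366941 194.85733622 229.69753636] [-8.18613048 -5.15240949 31.10023641] [-0.77991152  1.89330638  0.14503454] 37.6236269016106
```

View pics/sc5.png

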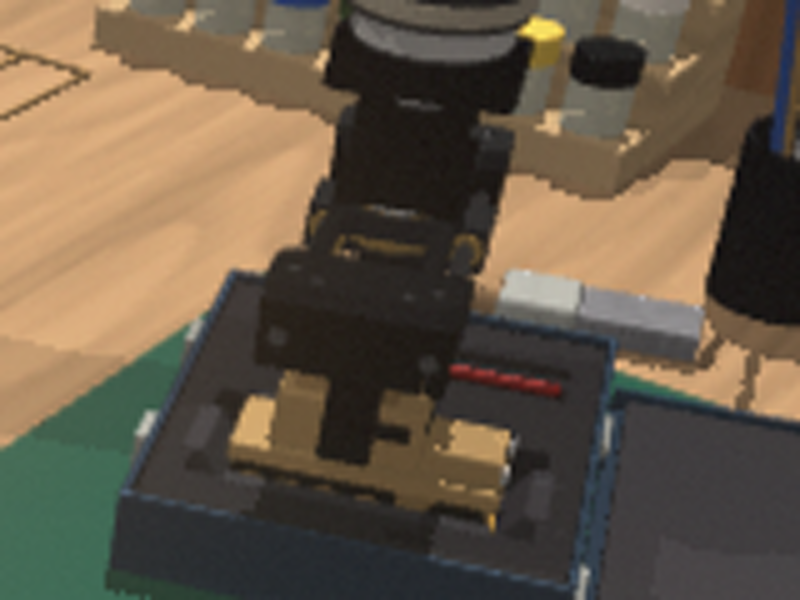

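Force jumped from 9 to 31 N with no further travel at TCP z 229.7, so it is on the floor. I'll take the push off, open and rise.

Emit:
{"api": "move_arm", "payload": {"motion": [0.03,0,0,0.001,0,0.03,0,0,0.002,0,0.03,0,0,0.002,0,0.06,0,0,0.002,0,0.06,0,0,0.002,0,0.06,0,0,0.002,0,0.06,0,0,0.002,0,0.06,0,0,0.002,0,0.06,0,0,0.002,0,0.06,0,0,0.002,0]}}

```text
time: 11.43
tool_pos: [528.3, 194.4, 227.5]
ee_rot: [[0.951, 0.311, -0.0], [0.311, -0.951, -0.0], [-0.0, 0.0, -1.0]]
wrist_force: [-0.2, 0.4, 0.1]
width: 0.687
```

Emit:
{"api": "move_arm", "payload": {"motion": [0.065,0,0,0.005,0,0.065,0,0,0.015,0,0.065,0,0,0.03,0,0.065,-0.005,0,0.055,0,0.065,-0.01,0,0.085,0,0.065,-0.02,-0.005,0.115,0,0.065,-0.035,-0.01,0.14,0,0.065,-0.05,-0.015,0.16,0,0.065,-0.06,-0.018,0.17,0,0.065,-0.06,-0.018,0.17,0]}}

```text
time: 12.27
tool_pos: [467.1, 176.7, 401.3]
ee_rot: [[0.95, 0.311, 0.006], [0.311, -0.95, 0.001], [0.006, 0.001, -1.0]]
wrist_force: [0.6, -0.1, -0.2]
width: 0.752
```

```bash
python3 - <<'E'
from h import *
import pickle
s=telemetry.observe();print(s['time'],s['tool_pos'],s['wrist_force'],s['width']*87)
c=calibration('wrist');im=camera('wrist');pickle.dump(c,open('c6.pkl','wb'));np.save('w6.npy',im);save('w6.png',im)
a=camera('scene');np.save('s6.npy',a);save('sc6.png',a,(380,140,540,260),5)
b=camera('side');np.save('d6.npy',b);save('sd6.png',b)
E
```

```text
12.2667 [467.07208534 176.69423875 401.34118776] [ 0.60547913 -0.09962955 -0.18287407] 65.39645161602301
```

View pics/w6.png

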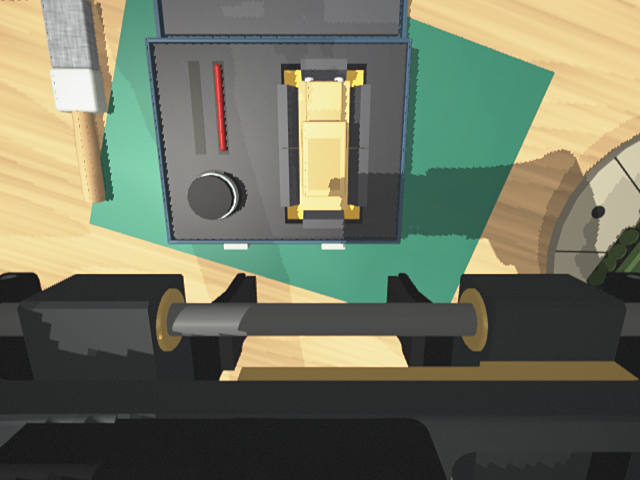

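View pics/sc6.png

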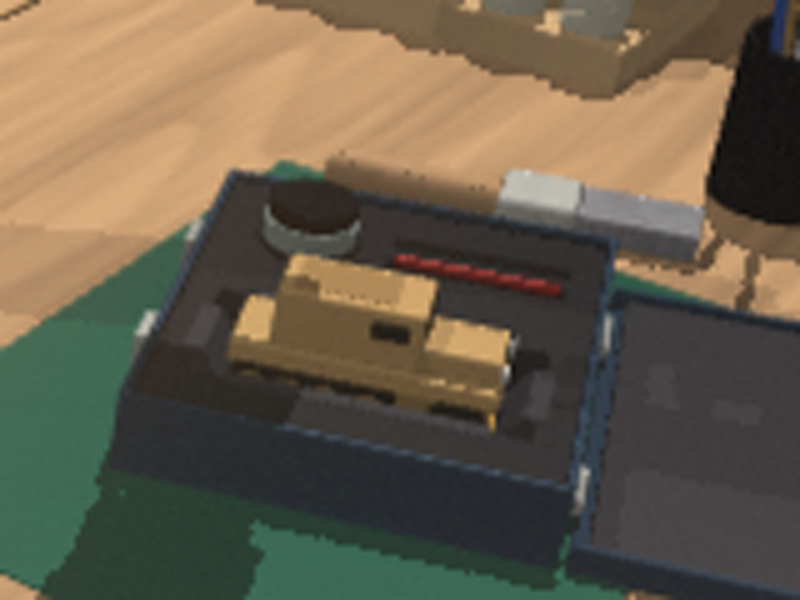

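View pics/sd6.png

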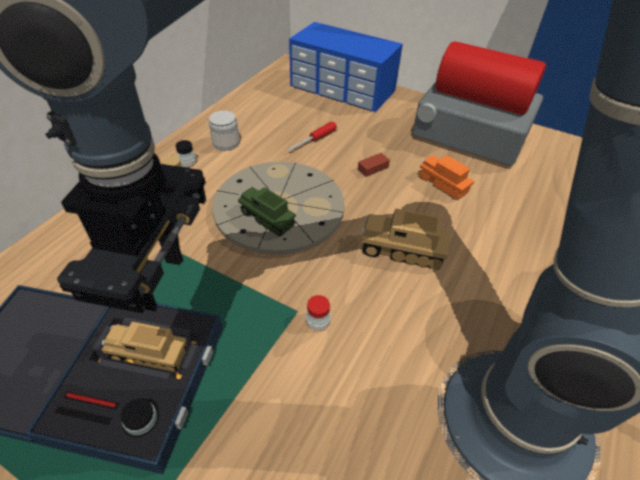

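Released, and it sits in the cutout with the green model untouched. I'll check seated height and tilt from the crops.

```bash
python3 - <<'E'
from h import *
save('w6c.png',np.load('w6.npy'),(270,50,380,235),3.2);save('sc6c.png',np.load('s6.npy'),(415,180,495,235),10)
save('sd6c.png',np.load('d6.npy'),(85,310,205,390),6.6)
E
```

```text
(no output)
```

View pics/w6c.png

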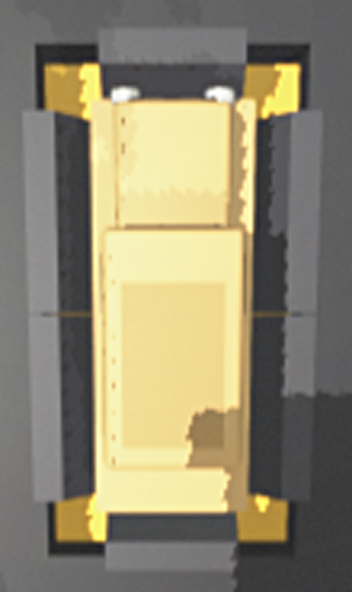

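View pics/sc6c.png

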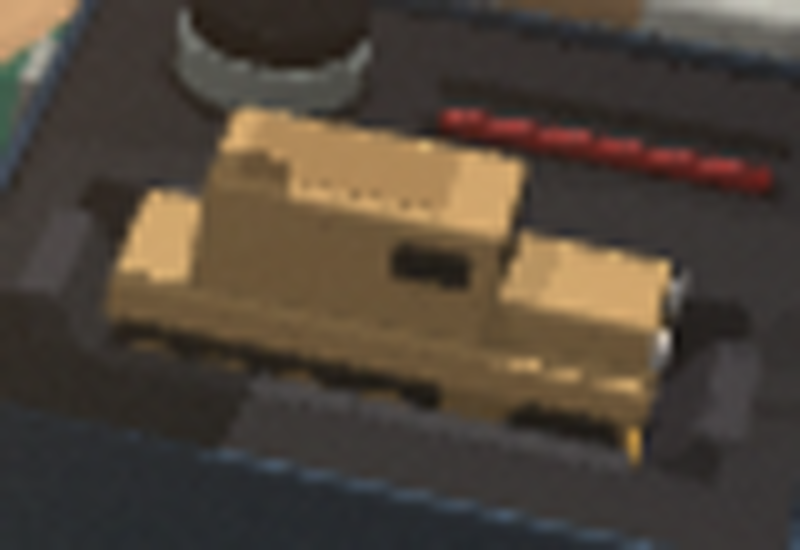

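View pics/sd6c.png

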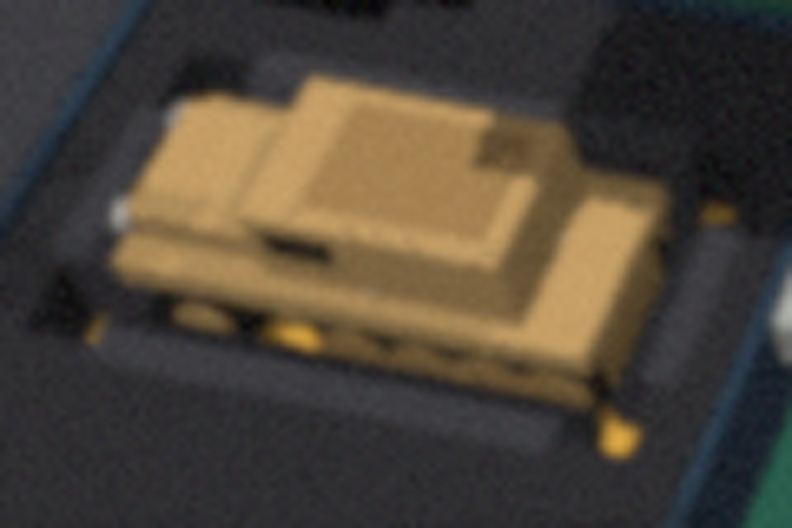

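```bash
python3 - <<'E'
from h import *
import pickle
from scipy.optimize import least_squares
from scipy.spatial.transform import Rotation as Ro
C=pickle.load(open('c0.pkl','rb'));W=pickle.load(open('c6.pkl','rb'));S=C['scene'];D=C['side']
s=lambda x,y:(415+x/10,180+y/10);d=lambda x,y:(85+x/6.6,310+y/6.6);w=lambda x,y:(270+x/3.2,50+y/3.2)
fl,fr,rl,rr=(22,19,32),(22,-19,32),(-42,19,32),(-42,-19,32)
FL,FR,RL,RR=(58,23,4),(58,-23,4),(-58,23,4),(-58,-23,4)
ow=[(W,w(106,229),fl),(W,w(243,229),fr),(W,w(108,466),rl),(W,w(240,467),rr),(W,w(91,100),FL),(W,w(255,100),FR),(W,w(98,512),RL),(W,w(246,512),RR)]
os=[(S,s(235,107),rl),(S,s(525,160),fl),(S,s(497,240),fr),(S,s(208,180),rr),(S,s(108,297),RR),(S,s(645,392),FR)]
od=[(D,d(315,77),fr),(D,d(570,125),rr),(D,d(500,265),rl),(D,d(245,222),fl),(D,d(117,260),FL),(D,d(585,370),RL),(D,d(668,190),RR)]
obs=ow+os+od
def f(p):
    R=Ro.from_euler('ZYX',p[3:]).as_matrix()
    return np.concatenate([proj(c,p[:3]+R@np.array(l))[0]-px for c,px,l in obs])
for nm,o in(('all',ow+os+od),('scene+wrist',ow+os),('scene+side',os+od)):
    obs=o;r=least_squares(f,[537,197,40,.31,0,0],loss='soft_l1');print(nm,r.x[:3].round(1),np.degrees(r.x[3:]).round(2),'rms',np.sqrt((r.fun**2).mean()).round(2))
    J=np.linalg.inv(r.jac.T@r.jac);print(np.sqrt(np.diag(J)).round(3))
# foam/rim reference heights using both cams: jar/foam corner gaps
for nm,a,b in(("redbar",s(443,115),None),):pass
E
```

```text
all [537.  196.1  38.5] [17.99 -0.06 -0.43] rms 0.82
[0.389 0.466 0.933 0.006 0.014 0.022]
scene+wrist [537.  195.8  39.8] [18.12 -0.03 -0.13] rms 0.73
[0.398 0.515 1.087 0.007 0.017 0.027]
scene+side [536.7 197.4  39.2] [18.   -0.56 -0.64] rms 0.68
[0.91  1.011 0.917 0.014 0.018 0.038]
```

The fit shows it level (under 1°), yaw 18.0°, centre z about 39, which puts the underside at about 7 mm where the floor is. With the 31 N hard stop as well, it is home. Handing in.

```bash
python3 - <<'E'
from h import *
s=telemetry.observe();print(s['time'],abs(s['joint_vel']).max(),s['wrist_force'],s['width'])
print(arm.job_done())
E
```

```text
12.4167 0.02740281700051932 [-0.11772518 -0.44464321 -0.38547561] 0.7470196698097082
the job is handed in; nothing more can be done
None
```

I gripped the small tan half-track by its cabin and pressed it into the yellow-floored cutout. I then let go, rose about 170 mm clear and handed in at 12.4 s.

**Seating:** While pressing, the force read about 9 N, then jumped to 31 N with no further travel at TCP z 229.7. That is a hard stop, well above the 20 N the foam should need.

**Final pose:** The camera fit of the released model gives centre (537, 196, about 39) and yaw 18°. Tilt is under 1°. The underside at about 7 mm matches the floor height I estimated from the pictures.

**Disagreements:** The fits from different camera pairs differ by about 1.5 mm in position and 0.6° in tilt. The stop height implies a floor at about 8 mm against 7 mm from the pictures, which is within the calibration error.

**Surroundings:** The green model and the jar look unmoved in the pictures taken after release. At hand-in the wrist force was near zero and the gripper was touching nothing.

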